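# Turn the tile support bar rubber side up

### The job

A tile is about to be laid on the longer of the two hexagonal aluminium bars, so its black rubber strip must face up. Roll the long bar over on the cork mat, one flat at a time, letting it come to rest on each flat, until the rubber strip is on top; do not lift it off the mat, and leave it lying on the mat. Leave the short bar and the blue tile where they are.

Things in the scene. Friction and masses are not known exactly. Their poses are not given: they have to be found in the camera images.
- long_bar: The bar to turn: hexagonal aluminium bar, 160 mm long, 40 mm across flats, 46 across edges, flats 23 wide, 0.4 kg. One flat has a flush black rubber strip 12 mm wide along it; the opposite flat has three screw heads. Origin at its centre, 20 mm above the mat's top; x along the bar, z out of the strip's flat. At the start the strip is on a lower side flat, the screws on the upper side flat across from it.
- short_bar: Bar like the long one (same section, strip, screws, axes and start), but 100 mm long and 0.25 kg; stays where it is. Such a bar is two rolls from strip-up if pushed from the strip's side; each roll carries its centre 23 mm on. Past 30 degrees it drops onto the next flat by itself.
- tile: dark blue square glazed tile lying on the mat between the two bars, 98 x 98 x 8 mm, about 0.18 kg, origin at the centre of its underside; stays where it is.
- mat: Fixed cork mat, 320 (x) by 700 (y) by 4 mm, origin at the centre of its underside, on the dark table. Its grip lets a bar tip over its far bottom edge when the long edge half-way up its near side (20 mm above the mat, 23 mm from the centre line) is pushed at mid-length forward and upward together, some 20 mm each; a level push may only slide it.
Not all that is in view belongs to the job. Leave any yellow look-alike of the long_bar alone.

How it is judged:
By the outcome, as a careful person would: the job done as asked, in the order asked, and still so for the second after the job is handed in, with the robot touching nothing.
It also fails if it takes over 32 s, if anything falls off the work surface, if the arm or the gripper's body presses on something with over 40 N, if the wrist force passes 120 N, or if a joint passes its speed limit or range.

### The arm

A 7-joint arm with a two-finger parallel gripper is mounted at the origin on the work surface. World frame = base frame: x ahead of the robot, y to its left, z up, the work surface at z = 0. Lengths are in m, angles in rad, forces in N, time in s.
With the tool pointing down it reaches from about 0.425 to 0.825 m from the base axis. Payload 3.6 kg.
Tool frame: the origin (TCP) lies midway between the tips of the shut fingers; the grasp point (between the pads) lies env.grip_point_offset behind it (env.grip_point_offset is the distance from the TCP to the grasp point, in m); y points along the fingers, z is the direction in which the jaws open and shut, and the axes are right-handed (so a half turn about y gives the same grasp; the last joint's range is limited). The gripper opens to 85 mm and grips with 20 to 120 N. Pads are 22 mm wide; open, the fingers measure 114 mm over their backs; the gripper's body (76 mm by 85 mm) begins 54 mm behind the grasp point. The pads swing forward as they close: fully open they stand 13 mm farther back than shut.
Start: joints at [1.256, 0.615, -0.013, 1.423, 0.008, 1.103, -0.04], TCP at [0.185, -0.623, 0.192] pointing down, gripper open.
Joint ranges: [-3.12, 3.12], [-0.3, 2.06], [-1.34, 1.32], [0.26, 2.42], [-1.36, 4.5], [0.01, 1.98], [-2.84, 2.84]. Speed limits (rad/s): [2.79, 2.79, 3.14, 3.14, 3.14, 3.14, 3.14].

### API

Orientations are given as a unit quaternion [w, x, y, z].
In Python, from rig import get_state, imaging, job_done, env gives the robot as it stands.
- The arm moves only by the tool play_rows, never from a script. Its argument "rows" is a list of rows, each a list of 3 entries, a list of its own where there are three numbers: the shift along the world's x, y, z in cm, then the turn, a rotation vector about the world's x, y, z in rad, then the closure, from -1 (fully open) to 1 (shut), so that 0 is half open. A call has 1 to 20 rows; each row is the pose to reach, as a shift and turn from the pose commanded when the call began; what a row does not reach only later rows make up. A row lasts 1/10 s, in which the tool goes at most 50 mm and 8.59 degrees, less where a joint would pass 70% of its speed; a pose out of reach is approached as far as the arm can. A call with a gripper value outside its range is refused whole. The fingers move at their own pace and stop on an object; the grip force is fixed at half the most. Time passes only in rows, so rows that repeat a pose let the fingers close. It gives the time, the measured TCP pose, the force and the opening at its end, in the units of the state.
- get_state(): the state, without advancing time (a new reading comes with each control period).
- imaging.camera(name): name is "scene" or "top" or "wrist"; returns a dict with "img" (384x512x3 uint8, red, green, blue), "K" (3x3 intrinsics, pixels), "position" and "orientation" of the camera in the world; the wrist camera has in their place "mount" (4x4, takes a point from camera to tool coordinates, whose origin is the TCP and whose axes are the tool frame's). Camera axes: x right, y up, looking along -z (the intrinsics and any distortion apply to the point x, -y, -z); pixel columns grow to the right and rows downward; lengths in m; the calibration is good to about 2 mm. The wrist camera is an equidistant fisheye: a pixel r from the principal point sees the ray r / f radians off the axis. A picture is of the moment at which its call begins: read the wrist's pose just before it. There is no depth.
- job_done(): hands the job in, once; it reports no verdict.
The state is a dict: "clock": time; "joint_positions": joint angles; "dq": joint speeds; "joint_efforts": joint torques, N m; "tcp_pos": TCP position; "tool_rot": TCP orientation; "ft_force": force on the tool from outside, world axes, zero at the start; "ft_torque": the same for the moment, N m; "finger_gap": finger opening in m.
Only numpy, scipy, OpenCV 4.12 (cv2) and the standard library are available. Lean on these libraries where they do the work, as an engineer would, in place of code of your own. Each camera call takes 0.05 s, during which the arm holds its last target. There are 200 camera calls.

## Working session

There is one attempt and no reset: what is moved stays moved. The work goes in short steps, Python scripts to look and compute and a tool call to move; the robot and the scene stay as the last step left them, time stands still between calls to the robot, and variables do not carry over. Pictures are saved under pics/ and viewed, about 8 in all and at most 12, crops included, and the job is handed in when it is done.

Besides the shell and the picture viewer there is one more tool, called after "Request:" by a JSON object that holds its "api" and its "payload". play_rows: Moves the arm, as the interface text tells. Its arguments: {"type":"object","properties":{"rows":{"type":"array","items":{"type":"array"}}},"required":["rows"]}

```bash
mkdir -p pics; ls
cat > h.py <<'E'
import numpy as np, cv2
from scipy.spatial.transform import Rotation as R
from rig import get_state, imaging, job_done, env
def rot(q): return R.from_quat([q[1],q[2],q[3],q[0]]).as_matrix()
def cast(c,uv,z):
    K=np.array(c["K"]);u=np.atleast_2d(uv).astype(float)
    d=np.c_[(u[:,0]-K[0,2])/K[0,0],-(u[:,1]-K[1,2])/K[1,1],-np.ones(len(u))]@rot(c["orientation"]).T
    p=np.array(c["position"]);return p+d*((z-p[2])/d[:,2])[:,None]
def proj(c,X):
    K=np.array(c["K"]);q=(np.atleast_2d(X)-np.array(c["position"]))@rot(c["orientation"])
    return np.c_[K[0,2]+K[0,0]*q[:,0]/-q[:,2],K[1,2]+K[1,1]*q[:,1]/q[:,2]]
def save(n,img,s=1): cv2.imwrite("pics/"+n,cv2.resize(img[...,::-1],None,fx=s,fy=s,interpolation=cv2.INTER_CUBIC))
E
python3 - <<'E'
from h import *
for n in("top","scene"):
    c=imaging.camera(n); save(n+"0.png",c["img"],1.5); np.save(n+"0.npy",c,allow_pickle=True)
    print(n,c["K"],c["position"],c["orientation"],[k for k in c])
s=get_state();print(s["clock"],s["tcp_pos"],s["tool_rot"],s["finger_gap"],env.grip_point_offset)
print(rot(s["tool_rot"]))
E
```

```text
pics
top [[366.88389381   0.         252.30191996]
 [  0.         366.88389381 184.81761876]
 [  0.           0.           1.        ]] [3.69804159e-01 7.43600791e-04 8.01079079e-01] [ 0.71483112  0.03122729 -0.04379461 -0.69722547] ['img', 'K', 'position', 'orientation']
scene [[470.41855551   0.         262.98188752]
 [  0.         470.41855551 182.74277375]
 [  0.           0.           1.        ]] [ 1.00026084 -0.47712596  0.71983986] [0.82891518 0.37174891 0.16231658 0.38516971] ['img', 'K', 'position', 'orientation']
0.1 [ 0.18431138 -0.62247637  0.19093525] [ 0.10130805 -0.10155672  0.70063891 -0.6989478 ] 0.085270743007993 0.0187
[[-9.58845821e-01 -6.91103170e-04  2.83926423e-01]
 [-2.83927264e-01  2.31640641e-03 -9.58843023e-01]
 [ 4.97046715e-06 -9.99997078e-01 -2.41729964e-03]]
```

View pics/top0.png

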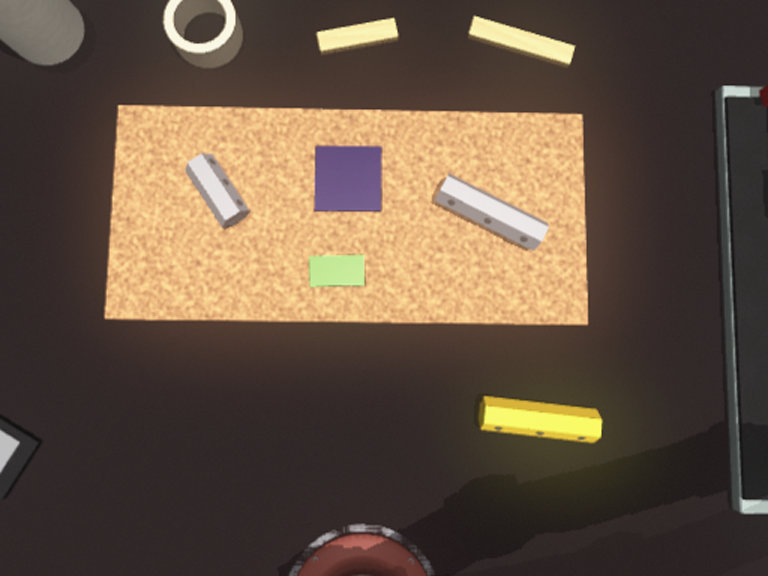

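View pics/scene0.png

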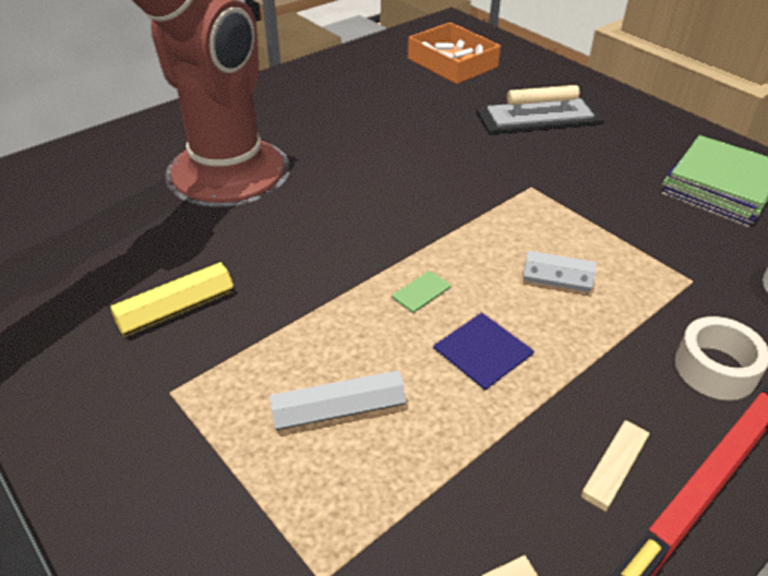

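The top view shows the long bar at about (490,212) in the 1.5x picture, with its screws on the robot-facing side. So the strip is on the far lower side, and pushing from the far side toward the robot gives two rolls. The short bar is at (217,190), the tile at (348,178), a green card at (337,270) and the yellow decoy off the mat.

Run:
```python
from h import *
for n in("top","scene"):
    c=np.load(n+"0.npy",allow_pickle=True).item(); im=c["img"]
    hsv=cv2.cvtColor(im,cv2.COLOR_RGB2HSV)
    m=((hsv[...,1]<50)&(hsv[...,2]>(185 if n=="top" else 90))).astype(np.uint8)
    if n=="top": m[:70]=0; m[215:]=0; m[:,400:]=0
    k,l,st,ce=cv2.connectedComponentsWithStats(m)
    for i in range(1,k):
        if st[i,4]<150 or (n=="scene" and not(100<ce[i][1]<300 and 100<ce[i][0]<450)): continue
        cn=cv2.findContours((l==i).astype(np.uint8),0,2)[0][0]
        r=cv2.minAreaRect(cn);b=cv2.boxPoints(r)
        P=cast(c,b,.044)
        print(n,st[i],ce[i].round(1),b.round(1).tolist(),"\n",P.round(4).tolist(),np.linalg.norm(P[1]-P[0]).round(4),np.linalg.norm(P[2]-P[1]).round(4),P.mean(0).round(4), cast(c,ce[i],.044).round(4))
c=np.load("top0.npy",allow_pickle=True).item(); 
save("barcrop.png",c["img"][105:180,270:385],6)
```

```text
top [125 102  35  45 524] [142.  124.4] [[124.30000305175781, 108.0999984741211], [133.89999389648438, 101.80000305175781], [159.3000030517578, 140.5], [149.8000030517578, 146.6999969482422]] 
 [[0.6063, 0.2619, 0.044], [0.6205, 0.2427, 0.044], [0.5389, 0.185, 0.044], [0.525, 0.2041, 0.044]] 0.0239 0.1 [0.5727 0.2234 0.044 ] [[0.5723 0.223  0.044 ]]
top [294 117  72  44 862] [329.8 139. ] [[293.0, 127.0], [298.0, 117.0], [365.6000061035156, 150.8000030517578], [360.6000061035156, 160.8000030517578]] 
 [[0.5758, -0.0949, 0.044], [0.5979, -0.1053, 0.044], [0.529, -0.2489, 0.044], [0.5073, -0.2382, 0.044]] 0.0243 0.1593 [ 0.5525 -0.1718  0.044 ] [[ 0.5522 -0.1731  0.044 ]]
scene [124  91  50  19 209] [149.5 104. ] [[123.80000305175781, 95.0], [173.0, 90.9000015258789], [174.39999389648438, 107.30000305175781], [125.0999984741211, 111.4000015258789]] 
 [[-0.0611, -0.0421, 0.044], [0.0034, 0.0709, 0.044], [0.0739, 0.03, 0.044], [0.0113, -0.0772, 0.044]] 0.1301 0.0815 [ 0.0069 -0.0046  0.044 ] [[ 0.0202 -0.0117  0.044 ]]
scene [349 167  49  28 964] [372.8 180.3] [[347.70001220703125, 186.1999969482422], [351.3999938964844, 165.89999389648438], [398.0, 174.3000030517578], [394.3999938964844, 194.60000610351562]] 
 [[0.5642, 0.1501, 0.044], [0.524, 0.2073, 0.044], [0.6088, 0.2653, 0.044], [0.6443, 0.2064, 0.044]] 0.0699 0.1027 [0.5853 0.2073 0.044 ] [[0.5861 0.2067 0.044 ]]
scene [ 180  247   91   39 2069] [224.5 265.8] [[178.6999969482422, 262.79998779296875], [266.6000061035156, 245.8000030517578], [271.1000061035156, 269.1000061035156], [183.1999969482422, 286.0]] 
 [[0.507, -0.2384, 0.044], [0.5782, -0.0912, 0.044], [0.6239, -0.1202, 0.044], [0.5542, -0.26, 0.044]] 0.1636 0.0542 [ 0.5658 -0.1775  0.044 ] [[ 0.5651 -0.1794  0.044 ]]
```

View pics/barcrop.png

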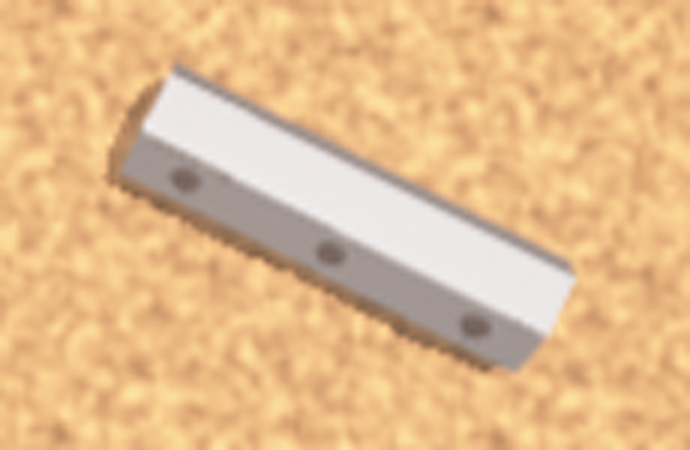

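Run:
```python
from h import *
a=np.array([.432,.902,0]);a/=np.linalg.norm(a);n=np.array([-a[1],a[0],0]);n=n*np.sign(-n[0])
t=np.radians(20)
y=n*np.sin(t)-np.array([0,0,1])*np.cos(t); z=-a; x=np.cross(y,z)
T=np.c_[x,y,z]; s=get_state(); C=rot(s["tool_rot"])
rv=R.from_matrix(T@C.T).as_rotvec(); g=np.array([.5525,-.172,0])-.065*n; g[2]=.12
print(n,x,"rotvec",rv.round(3),"shift cm",(100*(g-s["tcp_pos"])).round(2),g, R.from_matrix(T).as_quat())
```

```text
[-0.90189719  0.43195076  0.        ] [-0.84750613  0.40590094  0.34202014] rotvec [ 0.026  0.356 -0.727] shift cm [42.68 42.24 -7.09] [ 0.61112332 -0.2000768   0.12      ] [ 0.03448915  0.70626518 -0.65187619 -0.27396611]
```

Request:
{"api": "play_rows", "payload": {"rows": [[[10, 10, 1], [0.005, 0.07, -0.14], 0], [[20, 20, 1], [0.01, 0.14, -0.29], 0], [[30, 30, 0], [0.02, 0.21, -0.44], 0], [[42.7, 42.2, -3], [0.026, 0.356, -0.727], 0], [[42.7, 42.2, -7], [0.026, 0.356, -0.727], 0], [[42.7, 42.2, -7], [0.026, 0.356, -0.727], 0], [[42.7, 42.2, -7], [0.026, 0.356, -0.727], 0], [[42.7, 42.2, -7], [0.026, 0.356, -0.727], 0], [[42.7, 42.2, -7], [0.026, 0.356, -0.727], 0], [[42.7, 42.2, -7], [0.026, 0.356, -0.727], 0], [[42.7, 42.2, -7], [0.026, 0.356, -0.727], 0], [[42.7, 42.2, -7], [0.026, 0.356, -0.727], 0], [[42.7, 42.2, -7], [0.026, 0.356, -0.727], 0], [[42.7, 42.2, -7], [0.026, 0.356, -0.727], 0], [[42.7, 42.2, -7], [0.026, 0.356, -0.727], 0], [[42.7, 42.2, -7], [0.026, 0.356, -0.727], 0]]}}

```text
clock: 1.7
tcp_pos: [0.61, -0.2042, 0.1225]
tool_rot: [-0.276, 0.036, 0.704, -0.653]
ft_force: [-0.5, -0.6, -0.6]
finger_gap: 0.0426
```

Request:
{"api": "play_rows", "payload": {"rows": [[[0.1, 0.3, -3], [0, 0, 0], 0], [[0.1, 0.3, -6], [0, 0, 0], 0], [[0.1, 0.3, -8], [0, 0, 0], 0], [[0.1, 0.3, -10], [0, 0, 0], 0], [[0.1, 0.3, -10.7], [0, 0, 0], 0], [[0.1, 0.3, -11], [0, 0, 0], 0], [[0.1, 0.3, -11], [0, 0, 0], 0]]}}

```text
clock: 2.4
tcp_pos: [0.6126, -0.1993, 0.0128]
tool_rot: [-0.274, 0.035, 0.705, -0.653]
ft_force: [0.2, -0.4, 0.4]
finger_gap: 0.0427
```

Run:
```python
from h import *
s=get_state();print(s["tcp_pos"],s["ft_force"],s["joint_positions"])
c=imaging.camera("scene"); save("s1.png",c["img"][180:340,120:340],3.5)
n=np.array([-.902,.432,0]);p=np.array(s["tcp_pos"])-[.5525,-.172,0];print(p@n,p@[.432,.902,0])
```

```text
[ 0.61255118 -0.19928845  0.01275175] [ 0.15092966 -0.43250549  0.41539204] [ 0.23553025  0.99580437  0.15277183  1.21441316 -0.16843425  1.29054644
 -1.60169373]
-0.06595477477848477 0.0013279254234430115
```

View pics/s1.png

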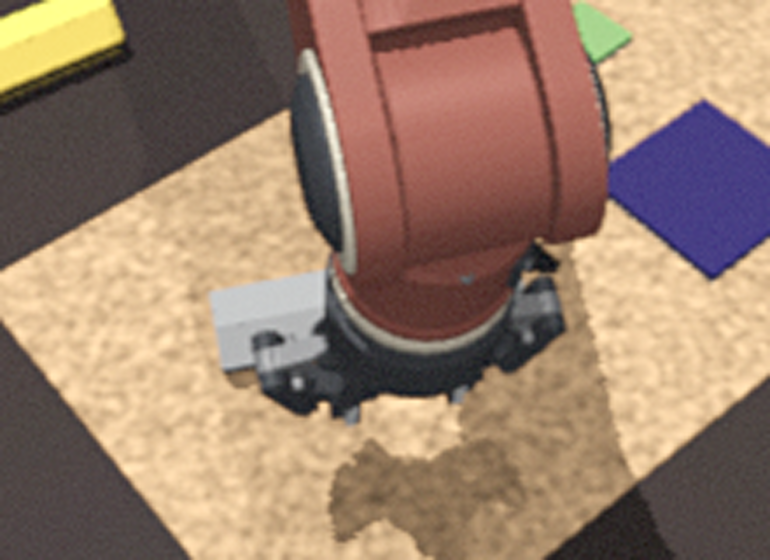

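Request:
{"api": "play_rows", "payload": {"rows": [[[-1.35, 0.65, 0], [0, 0, 0], 0], [[-2.25, 1.08, 0], [0, 0, 0], 0], [[-2.7, 1.3, 0], [0, 0, 0], 0], [[-2.9, 1.4, 0], [0, 0, 0], 0], [[-3.15, 1.5, 0], [0, 0, 0], 0]]}}

```text
clock: 2.95
tcp_pos: [0.5817, -0.1835, 0.0126]
tool_rot: [-0.274, 0.035, 0.706, -0.653]
ft_force: [-0.1, -0.9, -0.2]
finger_gap: 0.0428
```

Request:
{"api": "play_rows", "payload": {"rows": [[[-0.18, 0.09, 0], [0, 0, 0], 0], [[-0.36, 0.17, 0], [0, 0, 0], 0], [[-0.36, 0.17, 0], [0, 0, 0], 0]]}}

```text
clock: 3.25
tcp_pos: [0.5773, -0.1815, 0.012]
tool_rot: [-0.274, 0.034, 0.705, -0.653]
ft_force: [-0.3, -0.5, 0.4]
finger_gap: 0.0427
```

Request:
{"api": "play_rows", "payload": {"rows": [[[-0.18, 0.09, 0], [0, 0, 0], 0], [[-0.36, 0.17, 0], [0, 0, 0], 0], [[-0.36, 0.17, 0], [0, 0, 0], 0]]}}

```text
clock: 3.55
tcp_pos: [0.5736, -0.1796, 0.012]
tool_rot: [-0.274, 0.034, 0.706, -0.653]
ft_force: [-0.5, -0.6, 0.1]
finger_gap: 0.0428
```

Run:
```python
from h import *
s=get_state();p=np.array(s["tcp_pos"])-[.5525,-.172,0];print(p@[-.902,.432,0],s["ft_force"])
w=imaging.camera("wrist"); save("w1.png",w["img"],1.3); print(w["K"],w["mount"])
```

```text
-0.02228551733663026 [-0.54487083 -0.5626144   0.11603592]
[[297.31863964   0.         257.70477765]
 [  0.         297.31863964 193.41430178]
 [  0.           0.           1.        ]] [[ 8.96707353e-04 -9.55674925e-01 -2.94422543e-01 -7.44300779e-02]
 [ 1.04450012e-03  2.94423396e-01 -9.55674512e-01 -1.81806578e-01]
 [ 9.99999052e-01  5.49435980e-04  1.26221420e-03  6.19921652e-05]
 [ 0.00000000e+00  0.00000000e+00  0.00000000e+00  1.00000000e+00]]
```

View pics/w1.png

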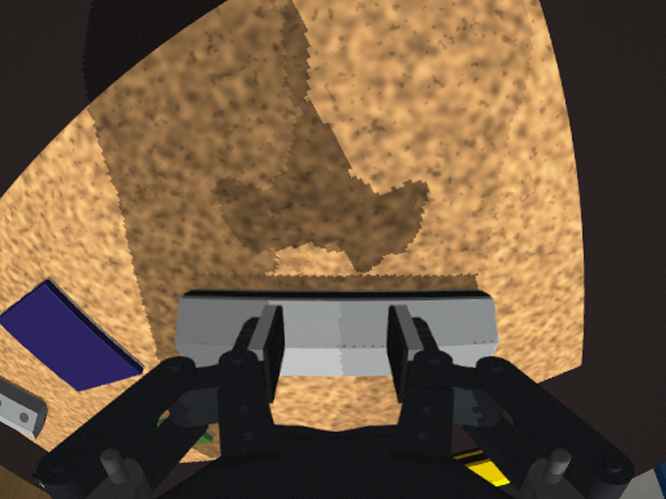

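```bash
cat >> h.py <<'E'
def wproj(w,s,X):
    T=np.eye(4);T[:3,:3]=rot(s["tool_rot"]);T[:3,3]=s["tcp_pos"];M=T@np.array(w["mount"])
    q=(np.atleast_2d(X)-M[:3,3])@M[:3,:3]; q=q*[1,-1,-1]
    r=np.linalg.norm(q[:,:2],axis=1);th=np.arctan2(r,q[:,2]);K=np.array(w["K"])
    return np.c_[K[0,2]+K[0,0]*th*q[:,0]/r,K[1,2]+K[1,1]*th*q[:,1]/r]
E
python3 - <<'E'
from h import *
s=get_state();w=imaging.camera("wrist");n=np.array([-.902,.432,0]);a=np.array([.432,.902,0]);C=np.array([.5525,-.172,0])
z=np.array([0,0,1]);Rm=rot(s["tool_rot"]);p=np.array(s["tcp_pos"])
print("tcp",1.3*wproj(w,s,p))
for back in(0,.005,.01,.02):
  print("finger inner tips back",back,(1.3*wproj(w,s,[p-Rm[:,1]*back+Rm[:,2]*.021*k+Rm[:,0]*.011*j for k in(1,-1) for j in (1,-1)])).round().tolist())
for nm,d,h in(("far mid edge",-.023,.024),("far top edge",-.0115,.044),("near top",.0115,.044),("far bottom",-.0115,.004)):
  print(nm,(1.3*wproj(w,s,[C+n*d+z*h+a*k for k in(.08,0,-.08)])).round().tolist())
E
```

```text
tcp [[335.39963422 286.11812391]]
finger inner tips back 0 [[376.0, 305.0], [377.0, 266.0], [295.0, 306.0], [293.0, 266.0]]
finger inner tips back 0.005 [[377.0, 310.0], [378.0, 269.0], [294.0, 310.0], [292.0, 269.0]]
finger inner tips back 0.01 [[378.0, 314.0], [380.0, 273.0], [293.0, 314.0], [291.0, 273.0]]
finger inner tips back 0.02 [[380.0, 323.0], [382.0, 280.0], [291.0, 323.0], [289.0, 280.0]]
far mid edge [[183.0, 300.0], [340.0, 302.0], [496.0, 299.0]]
far top edge [[178.0, 344.0], [340.0, 349.0], [501.0, 343.0]]
near top [[190.0, 371.0], [340.0, 377.0], [488.0, 370.0]]
far bottom [[198.0, 290.0], [339.0, 291.0], [480.0, 289.0]]
```

Run:
```python
from h import *
w=imaging.camera("wrist")["img"];c=imaging.camera("scene")["img"]
A=cv2.resize(w[210:330,120:400],None,fx=2.7,fy=2.7,interpolation=3)
B=cv2.resize(c[230:310,150:320],None,fx=3.4,fy=3.4,interpolation=3)
o=np.zeros((A.shape[0]+B.shape[0],max(A.shape[1],B.shape[1]),3),np.uint8);o[:A.shape[0],:A.shape[1]]=A;o[A.shape[0]:,:B.shape[1]]=B
save("w2.png",o);print(o.shape)
```

```text
(596, 756, 3)
```

View pics/w2.png

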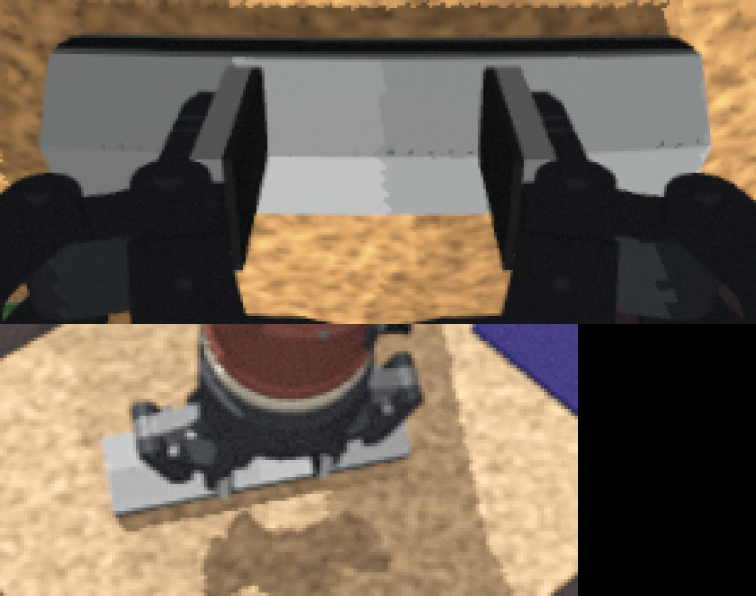

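Run:
```python
from h import *
s=get_state();c=np.load("scene0.npy",allow_pickle=True).item();Rm=rot(s["tool_rot"])
print("s1 tips seen (218.6,299.4),(250,294.3)")
for b in(0,.01,.02,.03,.04):
  p=np.array([.61255,-.1993,.01275])-Rm[:,1]*b
  print(b,proj(c,[p+Rm[:,2]*.025,p-Rm[:,2]*.025]).round(1).tolist())
w=imaging.camera("wrist")
print("wrist seen",(283,306),(387,306))
for b in(0,.01,.02,.03,.04,.05):
  p=np.array(s["tcp_pos"])-Rm[:,1]*b
  print(b,[(1.3*wproj(w,s,[p+Rm[:,2]*.0213*k+Rm[:,0]*d for k in(-1,1)])).round().tolist() for d in(-.011,0,.011)])
```

```text
s1 tips seen (218.6,299.4),(250,294.3)
0 [[218.5, 302.4], [246.4, 296.4]]
0.01 [[218.6, 300.9], [246.8, 294.9]]
0.02 [[218.8, 299.4], [247.2, 293.3]]
0.03 [[218.9, 297.9], [247.7, 291.8]]
0.04 [[219.1, 296.3], [248.1, 290.2]]
wrist seen (283, 306) (387, 306)
0 [[[293.0, 266.0], [378.0, 266.0]], [[294.0, 286.0], [377.0, 286.0]], [[294.0, 306.0], [376.0, 305.0]]]
0.01 [[[291.0, 273.0], [380.0, 273.0]], [[292.0, 294.0], [379.0, 294.0]], [[292.0, 314.0], [378.0, 314.0]]]
0.02 [[[288.0, 280.0], [383.0, 280.0]], [[289.0, 302.0], [382.0, 302.0]], [[290.0, 323.0], [380.0, 323.0]]]
0.03 [[[286.0, 289.0], [385.0, 289.0]], [[287.0, 312.0], [384.0, 312.0]], [[288.0, 334.0], [383.0, 334.0]]]
0.04 [[[283.0, 298.0], [388.0, 298.0]], [[284.0, 322.0], [387.0, 322.0]], [[285.0, 345.0], [385.0, 345.0]]]
0.05 [[[279.0, 309.0], [391.0, 309.0]], [[281.0, 334.0], [390.0, 334.0]], [[283.0, 358.0], [388.0, 358.0]]]
```

Request:
{"api": "play_rows", "payload": {"rows": [[[1.0, -0.48, 0], [0, 0, 0], 0], [[1.0, -0.48, -0.4], [0, 0, 0], 0], [[1.0, -0.48, -0.7], [0, 0, 0], 0], [[1.0, -0.48, -0.7], [0, 0, 0], 0]]}}

```text
clock: 4.2
tcp_pos: [0.5828, -0.1842, 0.0042]
tool_rot: [-0.275, 0.034, 0.705, -0.652]
ft_force: [-0.3, 1.2, -0.4]
finger_gap: 0.0426
```

Request:
{"api": "play_rows", "payload": {"rows": [[[0, 0, -0.3], [0, 0, 0], 0], [[0, 0, -0.6], [0, 0, 0], 0], [[0, 0, -0.6], [0, 0, 0], 0]]}}

```text
clock: 4.5
tcp_pos: [0.5833, -0.1844, -0.0015]
tool_rot: [-0.275, 0.034, 0.705, -0.652]
ft_force: [-0.4, 1.0, -0.6]
finger_gap: 0.0424
```

Run:
```python
from h import *
s=get_state();w=imaging.camera("wrist");Rm=rot(s["tool_rot"]);print(s["tcp_pos"],s["ft_force"])
for b in(.01,.02,.03,.04,.05):
  p=np.array(s["tcp_pos"])-Rm[:,1]*b
  print(b,(p-Rm[:,0]*.011)[2].round(3),[(wproj(w,s,[p+Rm[:,2]*.0213*k+Rm[:,0]*d for k in(-1,1)])-[120,190]).round(1).tolist() for d in(-.011,0,.011)])
A=cv2.resize(w["img"][190:330,120:400],None,fx=2.7,fy=2.7,interpolation=3);save("w3.png",A)
```

```text
[ 0.58329927 -0.18435941 -0.00150391] [-0.38762413  1.0260778  -0.58279136]
0.01 0.004 [[[103.5, 19.7], [172.4, 19.6]], [[104.3, 36.0], [171.7, 36.0]], [[105.0, 51.6], [171.0, 51.5]]]
0.02 0.014 [[[101.7, 25.5], [174.3, 25.5]], [[102.5, 42.6], [173.5, 42.5]], [[103.3, 58.8], [172.7, 58.7]]]
0.03 0.023 [[[99.6, 32.1], [176.3, 32.1]], [[100.6, 49.9], [175.4, 49.8]], [[101.6, 66.7], [174.5, 66.6]]]
0.04 0.032 [[[97.4, 39.4], [178.6, 39.4]], [[98.5, 58.0], [177.5, 57.9]], [[99.6, 75.4], [176.4, 75.4]]]
0.05 0.042 [[[94.8, 47.6], [181.1, 47.6]], [[96.1, 67.0], [179.9, 67.0]], [[97.4, 85.1], [178.6, 85.0]]]
```

View pics/w3.png

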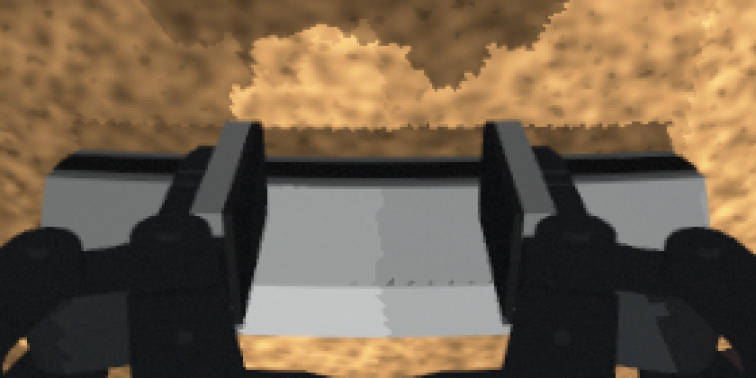

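Request:
{"api": "play_rows", "payload": {"rows": [[[0, 0, -0.5], [0, 0, 0], 0], [[0, 0, -1.0], [0, 0, 0], 0], [[0, 0, -1.4], [0, 0, 0], 0], [[0, 0, -1.7], [0, 0, 0], 0], [[0, 0, -1.9], [0, 0, 0], 0], [[0, 0, -1.9], [0, 0, 0], 0]]}}

```text
clock: 5.15
tcp_pos: [0.5836, -0.1845, -0.0204]
tool_rot: [-0.274, 0.034, 0.705, -0.653]
ft_force: [0.2, 0.2, -0.6]
finger_gap: 0.0429
```

Request:
{"api": "play_rows", "payload": {"rows": [[[0, 0, -0.25], [0, 0, 0], 0], [[0, 0, -0.5], [0, 0, 0], 0], [[-0.45, 0.22, -0.5], [0, 0, 0], 0], [[-0.8, 0.38, -0.5], [0, 0, 0], 0], [[-1.1, 0.52, -0.5], [0, 0, 0], 0], [[-1.1, 0.52, -0.5], [0, 0, 0], 0]]}}

```text
clock: 5.75
tcp_pos: [0.5723, -0.1791, -0.0247]
tool_rot: [-0.274, 0.034, 0.706, -0.653]
ft_force: [0.2, -0.9, -0.8]
finger_gap: 0.0426
```

Run:
```python
from h import *
w=imaging.camera("wrist");c=imaging.camera("scene")["img"]
A=cv2.resize(w["img"][190:300,120:400],None,fx=2.7,fy=2.7,interpolation=3)
B=cv2.resize(c[230:310,150:320],None,fx=3.6,fy=3.6,interpolation=3)
o=np.zeros((A.shape[0]+B.shape[0],max(A.shape[1],B.shape[1]),3),np.uint8);o[:A.shape[0],:A.shape[1]]=A;o[A.shape[0]:,:B.shape[1]]=B
save("w4.png",o);print(o.shape)
```

```text
(585, 756, 3)
```

View pics/w4.png

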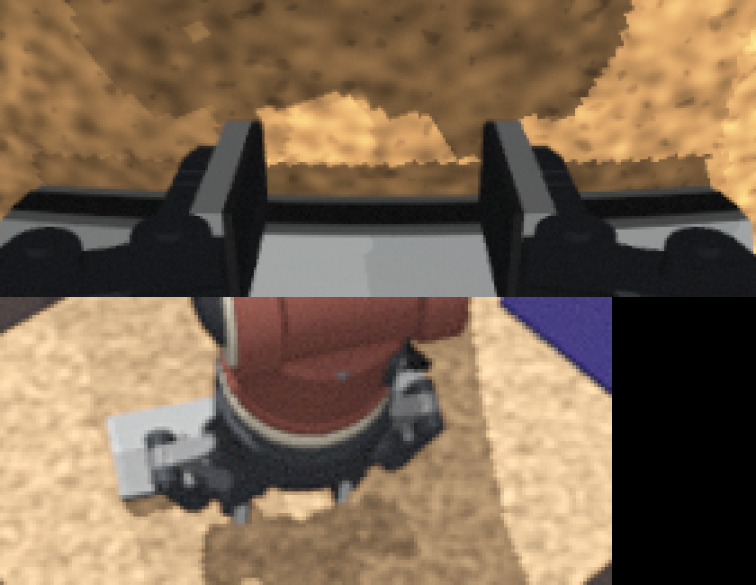

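The fingertips are now on the far side of the bar, about 4 cm behind the reported TCP, and the strip's black line is visible on the far lower flat. Next I make contact.

Request:
{"api": "play_rows", "payload": {"rows": [[[0, 0, -0.2], [0, 0, 0], 0], [[0, 0, -0.3], [0, 0, 0], 0], [[-0.18, 0.09, -0.3], [0, 0, 0], 0], [[-0.36, 0.17, -0.3], [0, 0, 0], 0], [[-0.36, 0.17, -0.3], [0, 0, 0], 0]]}}

```text
clock: 6.35
tcp_pos: [0.5691, -0.1776, -0.028]
tool_rot: [-0.274, 0.034, 0.706, -0.653]
ft_force: [-0.3, -1.0, 0.7]
finger_gap: 0.0428
```

Request:
{"api": "play_rows", "payload": {"rows": [[[-0.18, 0.09, 0], [0, 0, 0], 0], [[-0.36, 0.17, 0.2], [0, 0, 0], 0], [[-0.54, 0.26, 0.5], [0, 0, 0], 0], [[-0.77, 0.37, 0.8], [0, 0, 0], 0], [[-1.04, 0.5, 1.05], [0, 0, 0], 0]]}}

```text
clock: 6.85
tcp_pos: [0.5588, -0.1728, -0.0169]
tool_rot: [-0.274, 0.035, 0.706, -0.653]
ft_force: [0.7, -0.5, 1.2]
finger_gap: 0.0427
```

```bash
cat >> h.py <<'E'
def prof():
    s=get_state();w=imaging.camera("wrist");b=w["img"][:,235:265].mean(1)
    sat=b.max(1)-b.min(1);v=b.mean(1)
    print(s["clock"],np.round(s["tcp_pos"],4),np.round(s["ft_force"],1))
    print(" ".join(f"{r}:{v[r]:.0f}/{sat[r]:.0f}" for r in range(215,330,3)))
    return s,w
E
python3 - <<'E'
from h import *
s,w=prof()
n=np.array([-.902,.432,0]);C=np.array([.5525,-.172,0]);z=np.array([0,0,1])
for sh in (0,.005):
 for th in(0,15,30):
  t=np.radians(th);piv=C+n*(.0115+sh)+.004*z
  def pt(d,h):
    d-=.0115;return piv+n*(d*np.cos(t)+h*np.sin(t))+z*(-d*np.sin(t)+h*np.cos(t))
  print(sh,th,"bot,mid,fartop,neartop rows",[wproj(w,s,pt(*q))[0,1].round() for q in((-.0115,0),(-.023,.02),(-.0115,.04),(.0115,.04))])
E
```

```text
6.85 [ 0.5588 -0.1728 -0.0169] [ 0.7 -0.5  1.2]
215:95/66 218:121/85 221:147/99 224:165/112 227:166/112 230:180/116 233:180/117 236:177/117 239:133/94 242:83/57 245:89/62 248:93/64 251:93/64 254:88/2 257:86/2 260:19/0 263:20/0 266:20/0 269:20/0 272:20/0 275:87/2 278:87/2 281:173/3 284:212/2 287:213/3 290:215/2 293:214/2 296:213/2 299:215/2 302:216/3 305:217/2 308:215/2 311:216/2 314:217/2 317:218/2 320:218/2 323:181/3 326:183/117 329:129/85
0 0 bot,mid,fartop,neartop rows [np.float64(237.0), np.float64(249.0), np.float64(293.0), np.float64(315.0)]
0 15 bot,mid,fartop,neartop rows [np.float64(245.0), np.float64(269.0), np.float64(312.0), np.float64(321.0)]
0 30 bot,mid,fartop,neartop rows [np.float64(255.0), np.float64(288.0), np.float64(324.0), np.float64(323.0)]
0.005 0 bot,mid,fartop,neartop rows [np.float64(243.0), np.float64(255.0), np.float64(298.0), np.float64(319.0)]
0.005 15 bot,mid,fartop,neartop rows [np.float64(251.0), np.float64(274.0), np.float64(316.0), np.float64(325.0)]
0.005 30 bot,mid,fartop,neartop rows [np.float64(260.0), np.float64(293.0), np.float64(328.0), np.float64(327.0)]
```

The bar is tipping, about 20° so far, with the strip's band at wrist rows 259–273. I'll continue.

Request:
{"api": "play_rows", "payload": {"rows": [[[-0.27, 0.13, 0.2], [0, 0, 0], 0], [[-0.54, 0.26, 0.4], [0, 0, 0], 0], [[-0.77, 0.37, 0.55], [0, 0, 0], 0], [[-0.95, 0.45, 0.65], [0, 0, 0], 0], [[-1.1, 0.52, 0.7], [0, 0, 0], 0], [[-1.1, 0.52, 0.7], [0, 0, 0], 0]]}}

```text
clock: 7.5
tcp_pos: [0.5476, -0.1674, -0.0104]
tool_rot: [-0.274, 0.034, 0.706, -0.653]
ft_force: [-0.1, 1.0, -0.2]
finger_gap: 0.0423
```

```bash
python3 -c "
from h import *
prof()"
```

```text
7.5 [ 0.5476 -0.1674 -0.0104] [-0.1  1.  -0.2]
215:159/108 218:163/113 221:175/116 224:179/117 227:185/116 230:164/111 233:94/65 236:92/64 239:89/61 242:93/58 245:70/2 248:70/2 251:70/2 254:90/2 257:164/3 260:162/3 263:156/3 266:35/2 269:35/2 272:35/2 275:35/2 278:35/2 281:35/2 284:36/2 287:164/3 290:163/3 293:160/3 296:199/3 299:203/3 302:204/3 305:204/3 308:205/3 311:205/3 314:207/3 317:168/114 320:165/114 323:166/115 326:178/117 329:124/82
```

Request:
{"api": "play_rows", "payload": {"rows": [[[0.9, -0.43, 0], [0, 0, 0], 0], [[1.8, -0.86, 0], [0, 0, 0], 0], [[2.7, -1.3, 0], [0, 0, 0], 0], [[2.7, -1.3, 0], [0, 0, 0], 0]]}}

```text
clock: 7.95
tcp_pos: [0.5758, -0.1813, -0.0108]
tool_rot: [-0.274, 0.035, 0.705, -0.653]
ft_force: [-0.1, -0.4, 0.7]
finger_gap: 0.0427
```

Run:
```python
from h import *
s,w=prof()
n=np.array([-.902,.432,0]);C=np.array([.5525,-.172,0]);z=np.array([0,0,1])
for d in(.02,.025,.03):
  print(d,[wproj(w,s,C+n*(d+q)+h*z)[0,1].round(1) for q,h in((-.0115,.004),(-.023,.024),(-.0115,.044),(.0115,.044))])
save("w5.png",w["img"],1.4)
```

```text
7.95 [ 0.5758 -0.1813 -0.0108] [-0.1 -0.4  0.7]
215:147/100 218:165/113 221:169/115 224:173/116 227:162/112 230:167/114 233:157/109 236:164/112 239:165/114 242:164/111 245:181/117 248:175/118 251:170/116 254:160/111 257:173/116 260:179/118 263:166/113 266:90/63 269:85/60 272:89/62 275:66/1 278:66/1 281:66/1 284:66/1 287:123/2 290:158/2 293:152/2 296:55/1 299:33/2 302:34/2 305:34/2 308:33/2 311:33/2 314:105/0 317:160/3 320:156/3 323:195/3 326:198/4 329:153/3
0.02 [np.float64(269.3), np.float64(282.8), np.float64(319.0), np.float64(334.8)]
0.025 [np.float64(273.6), np.float64(287.2), np.float64(322.7), np.float64(337.8)]
0.03 [np.float64(277.8), np.float64(291.5), np.float64(326.3), np.float64(340.7)]
```

View pics/w5.png

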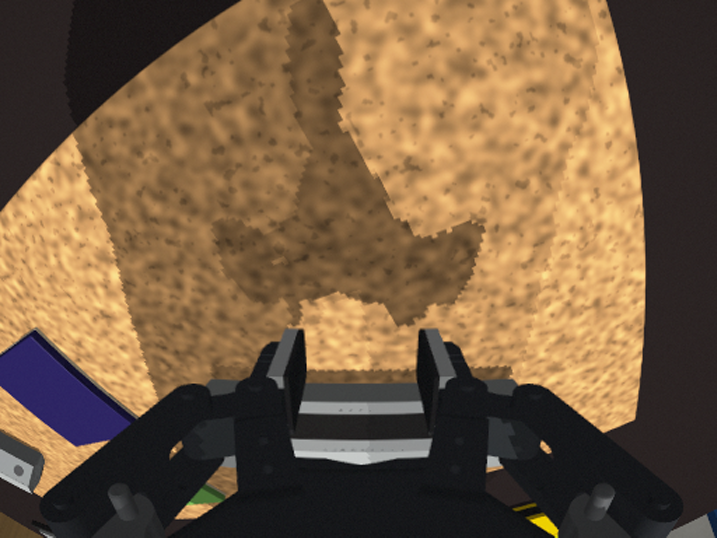

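The picture shows one roll done: the strip is on the far upper flat and the bar is still parallel to the fingers, its centre moved about 25 mm. The second roll follows the same way.

Request:
{"api": "play_rows", "payload": {"rows": [[[0, 0, -0.6], [0, 0, 0], 0], [[0, 0, -1.1], [0, 0, 0], 0], [[0, 0, -1.5], [0, 0, 0], 0], [[-0.9, 0.43, -1.7], [0, 0, 0], 0], [[-1.8, 0.87, -1.7], [0, 0, 0], 0], [[-2.4, 1.15, -1.7], [0, 0, 0], 0], [[-2.75, 1.33, -1.7], [0, 0, 0], 0], [[-2.9, 1.4, -1.7], [0, 0, 0], 0], [[-2.9, 1.4, -1.7], [0, 0, 0], 0]]}}

```text
clock: 8.9
tcp_pos: [0.5464, -0.1667, -0.0274]
tool_rot: [-0.274, 0.035, 0.706, -0.653]
ft_force: [0.1, 0.1, -1.4]
finger_gap: 0.0428
```

```bash
python3 -c "
from h import *
s,w=prof()
n=np.array([-.902,.432,0]);C=np.array([.5525,-.172,0]);z=np.array([0,0,1])
for d in(.025,.03):
  print(d,[wproj(w,s,C+n*(d+q)+h*z)[0,1].round(1) for q,h in((-.0115,.004),(-.023,.024),(-.0115,.044),(.0115,.044))])
"
```

```text
8.9 [ 0.5464 -0.1667 -0.0274] [ 0.1  0.1 -1.4]
215:88/60 218:85/58 221:85/59 224:94/65 227:99/69 230:132/88 233:153/102 236:158/109 239:173/116 242:177/116 245:186/116 248:184/116 251:104/72 254:96/66 257:90/61 260:96/66 263:71/1 266:71/1 269:71/1 272:71/2 275:71/1 278:166/3 281:164/3 284:165/3 287:146/2 290:36/2 293:36/2 296:36/1 299:35/2 302:35/2 305:35/2 308:35/2 311:147/1 314:166/2 317:164/3 320:163/3 323:203/2 326:203/2 329:156/2
0.025 [np.float64(262.3), np.float64(277.5), np.float64(321.3), np.float64(339.6)]
0.03 [np.float64(267.5), np.float64(283.1), np.float64(325.6), np.float64(343.0)]
```

Same relative pose as before the first roll, with the bar undisturbed. I repeat the arc.

Request:
{"api": "play_rows", "payload": {"rows": [[[-0.18, 0.09, 0], [0, 0, 0], 0], [[-0.36, 0.17, 0.2], [0, 0, 0], 0], [[-0.54, 0.26, 0.5], [0, 0, 0], 0], [[-0.77, 0.37, 0.8], [0, 0, 0], 0], [[-1.04, 0.5, 1.05], [0, 0, 0], 0], [[-1.25, 0.6, 1.25], [0, 0, 0], 0], [[-1.5, 0.72, 1.45], [0, 0, 0], 0], [[-1.75, 0.84, 1.6], [0, 0, 0], 0], [[-1.95, 0.94, 1.7], [0, 0, 0], 0], [[-2.1, 1.01, 1.75], [0, 0, 0], 0], [[-2.1, 1.01, 1.75], [0, 0, 0], 0]]}}

```text
clock: 10.05
tcp_pos: [0.5245, -0.1562, -0.01]
tool_rot: [-0.274, 0.034, 0.706, -0.653]
ft_force: [1.1, -0.1, -0.9]
finger_gap: 0.0427
```

```bash
python3 -c "
from h import *
prof()"
```

```text
10.05 [ 0.5245 -0.1562 -0.01  ] [ 1.1 -0.1 -0.9]
215:172/108 218:180/116 221:175/115 224:175/117 227:168/115 230:164/113 233:82/56 236:87/60 239:90/63 242:89/62 245:68/2 248:68/2 251:68/2 254:68/2 257:160/3 260:159/4 263:159/4 266:160/4 269:160/4 272:160/4 275:160/3 278:160/3 281:159/3 284:159/2 287:160/3 290:160/4 293:160/4 296:190/3 299:198/3 302:42/1 305:43/1 308:42/2 311:42/2 314:201/3 317:159/111 320:160/110 323:171/113 326:165/112 329:136/88
```

The strip is now on the top flat (wrist rows 301–313, with bright aluminium on both sides). I'll back off, lift away and check.

Request:
{"api": "play_rows", "payload": {"rows": [[[0.9, -0.43, 0], [0, 0, 0], 0], [[2.2, -1.05, 0], [0, 0, 0], 0], [[4.0, -1.9, 0], [0, 0, 0], 0], [[5.5, -2.6, 2], [0, 0, 0], 0], [[6.5, -3.1, 6], [0, 0, 0], 0], [[6.5, -6, 11], [0, 0, 0], 0], [[6.5, -11, 16], [0, 0, 0], 0], [[6.5, -16, 18], [0, 0, 0], 0], [[6.5, -21, 18], [0, 0, 0], 0], [[6.5, -26, 18], [0, 0, 0], 0], [[6.5, -26, 18], [0, 0, 0], 0], [[6.5, -26, 18], [0, 0, 0], 0]]}}

```text
clock: 11.3
tcp_pos: [0.5864, -0.4227, 0.1681]
tool_rot: [-0.278, 0.036, 0.704, -0.653]
ft_force: [-0.5, 0.2, -0.9]
finger_gap: 0.0428
```

Run:
```python
from h import *
c=imaging.camera("top"); d=imaging.camera("scene")
o=np.vstack([cv2.resize(c["img"][60:220,60:400],None,fx=2,fy=2,interpolation=3),cv2.resize(d["img"][110:310,100:440],None,fx=2,fy=2,interpolation=3)[:270]])
save("end.png",o);s=get_state();print(s["clock"],s["ft_force"],s["dq"],o.shape)
c0=np.load("top0.npy",allow_pickle=True).item()["img"].astype(int)
D=np.abs(c["img"].astype(int)-c0).max(2)
for nm,b in(("short",(95,155,118,170)),("tile",(92,145,205,260)),("green",(165,195,200,248))):print(nm,D[b[0]:b[1],b[2]:b[3]].mean().round(2),D[b[0]:b[1],b[2]:b[3]].max())
```

```text
11.4 [1.15029448 1.2106143  0.07446069] [-0.04191802 -0.02129353 -0.02449362  0.01695439 -0.00883551  0.00150589
  0.00034999] (590, 680, 3)
short 11.3 16
tile 10.51 15
green 12.67 16
```

View pics/end.png

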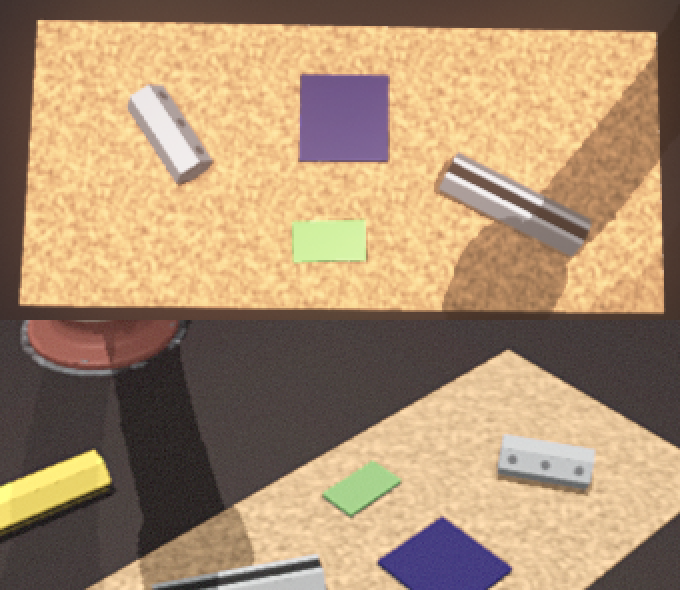

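```bash
python3 -c "
from h import *
print(job_done(), get_state()['clock'])"
```

```text
the job is handed in; nothing more can be done
the job is handed in; nothing more can be done
```

The long bar now lies on the cork mat with its black rubber strip on top, and I handed the job in at about 11.4 s of the 32 s allowed. I rolled it twice, pushing from the strip's side toward the robot with a forward-and-up arc. It came to rest on a flat after each roll.

- **Last checks:** The final top and scene pictures show the strip facing up. The short bar, blue tile and green card look unmoved; the picture differences there were small and even, like an exposure change. The gripper was clear of everything, and the forces read about 1 N (noise level) at the end of every move.
- **Disagreement:** At half opening the fingertips sat about 4 cm behind the reported TCP, more than the description suggests. My first advance therefore stopped just above the bar without touching it. I measured the offset with the wrist camera, lowered the gripper in small steps and carried on.

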